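# Fit a transformer clamp plate

## Robot

A 6-joint arm with a two-finger parallel gripper is mounted at the origin on the work surface. World frame = base frame: x ahead of the robot, y to its left, z up, the work surface at z = 0. Lengths are in m, angles in rad, forces in N, time in s.
With the tool pointing down it reaches from about 0.275 to 0.75 m from the base axis. Payload 10.2 kg.
Tool frame: the origin (TCP) lies midway between the tips of the shut fingers; the grasp point (between the pads) lies 19 mm behind it (env.hold_point_z is the distance from the TCP to the grasp point, in m); z points along the fingers, y is the line along which they close (so a half turn about z gives the same grasp; the last joint's range is limited). The gripper opens to 85 mm and grips with 20 to 120 N. Pads are 22 mm wide; open, the fingers measure 114 mm over their backs; the gripper's body (76 mm by 85 mm) begins 54 mm behind the grasp point. The pads swing forward as they close: fully open they stand 13 mm farther back than shut.
Start: joints at [-1.506, 0.313, 1.498, -0, 1.331, -0.223], TCP at [0.149, -0.503, 0.231] pointing down, gripper open.
Joint ranges: [-2.94, 2.94], [-0.97, 2.17], [0.19, 2.56], [-1.23, 4.37], [0.02, 3.11], [-2.88, 2.88]. Speed limits (rad/s): [2.39, 2.39, 3.01, 3.14, 3.14, 3.14].

## Interface

Orientations are given as a unit quaternion [x, y, z, w].
In Python, from bench import env, kinematics, monitor, eyes, job gives the robot as it stands. The module is installed in compiled form; this text tells all that it offers. Calls block until the motion is done:
- env.reach(position, orientation): joint-space move of the TCP to a pose.
- env.movel(position, velocity=0.15, frame=None, guard=None): straight line of the TCP; frame=None keeps the orientation; velocity is the mean speed in m/s. With guard (N) it stops when the force on the tool has changed by that much, and returns True; else False.
- env.set_joints(angles): joint-space move.
- env.release() and env.close_gripper(effort=None): open the fingers fully, or close them until they stop; effort is the grip in N (None keeps the last).
- env.hold(seconds).
- kinematics.ik(position, orientation): joint angles nearest the present ones, or None.
- monitor.sense(): the state.
- eyes.grab_frame(name): name is "side" or "top"; returns a dict with "frame" (400x640x3 uint8, red, green, blue), "mtx" (3x3 intrinsics, pixels), "view" (4x4, takes a point from world to camera coordinates). Camera axes: x right, y down, z forward; pixel columns grow to the right and rows downward; lengths in m; the calibration is good to about 2 mm. A picture is of the moment at which its call begins. There is no depth.
A pose or a line that the arm cannot do raises env.MotionError and nothing moves.
- job.hand_in(): hands the job in; it is judged then, once.
The state is a dict: "clock": time; "joints": joint angles; "qvel": joint speeds; "joint_efforts": joint torques, N m; "position": TCP position; "ee_rot": TCP orientation; "contact_force": force on the tool from outside, world axes, zero at the start; "ft_torque": the same for the moment, N m; "finger_gap": opening from 0.0 (shut) to 1.0 (fully open); "gripper_force": force on a finger pad.
Only numpy, scipy, OpenCV 4.12 (cv2) and the standard library are available. Lean on these libraries where they do the work, as an engineer would, in place of code of your own. Each camera call takes 0.05 s, during which the arm holds its last target. There are 200 camera calls.

## Task

The flat brass-coloured clamp plate lies on the slide tray, where it cannot be picked up. Press lightly on it with closed fingertips (about 8 N; never more than 20 N) and slide it out over the tray's open front edge until roughly a third of it overhangs, take it by the sides of the overhanging end, thread its hole over the transformer's upright stud without forcing it, and leave it lying flat on the transformer's rubber pad. Do not let the plate fall, and leave the loose parts and tools on the bench alone.

Things in the scene. Friction and masses are not known exactly. Their poses are not given: they have to be found in the camera images.
- tray_edge (a point): Slide tray: fixed blue block, black deck 160 long (x) by 92 wide (y), 60 above the bench. Point: middle of its open front edge at deck height. +x runs along the deck away from the edge to the rear stop (face 152 from the edge, 6 high); z up. Aluminium side rails, 4 high, 60 apart, run the whole length. The front face drops straight to the bench, nothing before it.
- plate_mid (a point): Clamp plate: loose flat brass-coloured steel plate, 124 (x) by 46 (y) by 2.5 (z), 70 to 130 g, with a 14 mm hole at its centre. Point: hole centre, half-way through. Its -x end faces the tray's open edge, its +x end is 2 to 6 from the rear stop. It tips over the edge if more than 62 overhangs. Deck friction about 0.35, fingertips grip better but may creep. Hard: half a mm too deep is a large force.
- plate_front (a point): Middle of the clamp plate's -x end face, half-way through the thickness, 62 mm from the hole centre. A press of 5 to 12 N behind the hole drags the plate with the fingertips.
- stud_foot (a point): Amplifier chassis: fixed open aluminium pan with a black toroidal transformer, 76 diameter, flat rubber pad of 66 diameter on top. Point: where the upright steel stud leaves the pad, 51 above the bench, on the transformer's axis. Chassis -x side is free for a gripper: pan walls 83 off at -x, 103 at either y, only 36 high; circuit board and capacitors (48 high) start 84 off at +x.
- stud_tip (a point): Top of the stud: 8 mm diameter, tapered at the tip, 22 mm above stud_foot and 73 above the bench.
- screwdriver: Red-handled screwdriver, 180 long, on the bench; origin at its underside. Leave alone.
- spool: Small steel-grey wire spool, 50 diameter, 40 high, on the bench; origin at its underside. Leave alone.
- capacitor_a: Loose black capacitor can, 35 diameter, 50 high; origin at its underside. Leave alone.
- capacitor_b: Loose blue capacitor can, 35 diameter, 50 high; origin at its underside. Leave alone.
- rubber_pad: Black rubber ring, 66 diameter, 4 thick, flat on the bench; origin at its underside. Leave alone.
- nut: Round steel nut, 22 diameter, 10 high; origin at its underside. Leave alone.
- wrench: Steel wrench, 150 long, on the bench; origin at its underside. Leave alone.

How it is judged:
By the outcome, as a careful person would: the job done as asked, in the order asked, and still so for the second after the job is handed in, with the robot touching nothing.
It also fails if it takes over 61 s, if anything falls off the work surface, if the arm or the gripper's body presses on something with over 40 N, if the wrist force passes 120 N, or if a joint passes its speed limit or range.

## Working session

There is one attempt and no reset: what is moved stays moved. The work goes in short steps, each a Python script; the robot and the scene stay as the last script left them, time stands still between calls to the robot, and variables do not carry over. Pictures are saved under pics/ and viewed, at most 10 in all, crops included, and the job is handed in when it is done.

```bash
mkdir -p pics && cat > h.py <<'E'
import numpy as np, cv2
from bench import env, kinematics, monitor, eyes, job
def grab(n,fn=None):
    f=eyes.grab_frame(n); f={k:np.array(v) for k,v in f.items()}
    if fn: cv2.imwrite('pics/'+fn,f['frame'][...,::-1])
    return f
def ray(f,uv):
    V=f['view']; R,t=V[:3,:3],V[:3,3]
    d=R.T@np.linalg.inv(f['mtx'])@np.array([uv[0],uv[1],1.]); return -R.T@t,d
def plane(f,uv,z):
    c,d=ray(f,uv); return c+d*(z-c[2])/d[2]
def proj(f,P):
    p=f['view'][:3,:3]@np.array(P)+f['view'][:3,3]; q=f['mtx']@p; return q[:2]/q[2]
E
python3 - <<'E'
from h import *
for n in ('top','side'):
    f=grab(n,n+'0.png'); c,_=ray(f,(0,0)); print(n,c,f['mtx'][0],f['view'][2])
s=monitor.sense(); print({k:np.round(v,4) for k,v in s.items()}, env.hold_point_z)
E
```

```text
top [0.33339807 0.00593589 1.1155737 ] [398.25967079   0.         320.93706441] [ 1.72673432e-01 -8.59321126e-04 -9.84978755e-01  1.04125250e+00]
side [0.05190681 0.83838019 0.76357633] [413.34019359   0.         315.93589095] [ 0.38345019 -0.71913175 -0.57949589  1.02549148]
{'clock': np.float64(0.1), 'joints': array([-1.5064,  0.3134,  1.4984,  0.    ,  1.331 , -0.2234]), 'qvel': array([-0.0013, -0.0024, -0.0017, -0.0009,  0.0011, -0.0013]), 'joint_efforts': array([ 3.00000e-03, -4.12891e+01, -2.60144e+01, -2.00000e-04,
        3.00000e-03,  0.00000e+00]), 'position': array([ 0.149 , -0.5032,  0.2308]), 'ee_rot': array([ 9.897e-01,  1.434e-01,  1.000e-04, -6.000e-04]), 'contact_force': array([ 0.5924, -0.0249,  0.1553]), 'ft_torque': array([ 0.055 ,  0.0909, -0.0281]), 'gripper_force': np.float64(0.0), 'finger_gap': np.float64(0.9981)} 0.0187
```

View pics/top0.png

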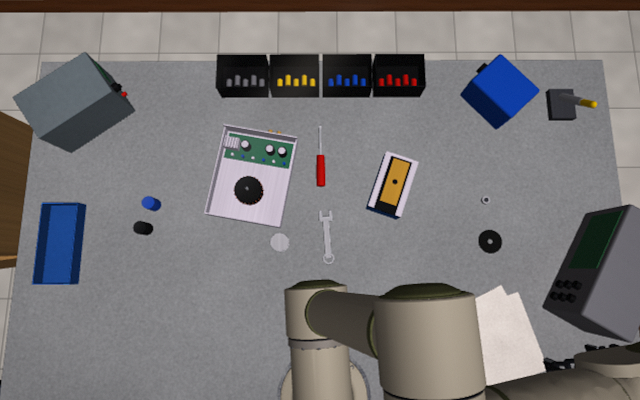

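View pics/side0.png

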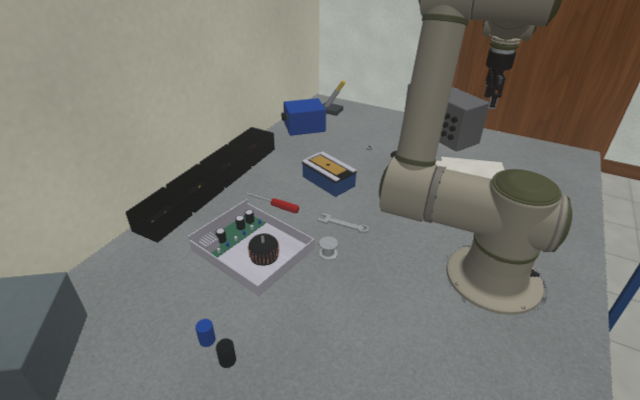

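The top view shows the tray with the plate at about (395,182), and the chassis with its toroid at about (249,190). In the side view the plate is at (328,166) and the stud at about (263,240). Next I'll measure them and look at an enlarged crop.

```bash
cat >> h.py <<'E'
def plate_mask(f,roi):
    hsv=cv2.cvtColor(f['frame'],cv2.COLOR_RGB2HSV)
    m=cv2.inRange(hsv,(12,110,80),(28,255,255)); k=np.zeros_like(m); x0,y0,x1,y1=roi; k[y0:y1,x0:x1]=m[y0:y1,x0:x1]; return k
def plate_pose(f,roi,z):
    m=plate_mask(f,roi); cs,_=cv2.findContours(m,cv2.RETR_EXTERNAL,cv2.CHAIN_APPROX_NONE)
    c=max(cs,key=cv2.contourArea)[:,0].astype(float)
    P=np.array([plane(f,p,z)[:2] for p in c])*1000
    (cx,cy),(w,h),a=cv2.minAreaRect(P.astype(np.float32))
    if w<h: w,h,a=h,w,a+90
    return np.array([cx,cy])/1000,(w,h),a
E
python3 - <<'E'
from h import *
t=grab('top');s=grab('side')
print(plate_pose(t,(360,140,430,225),.0625)); print(plate_pose(s,(295,140,365,200),.0625))
a=cv2.resize(t['frame'][140:225,360:430],None,fx=5,fy=5,interpolation=cv2.INTER_CUBIC)
b=cv2.resize(s['frame'][140:225,295:365],None,fx=5,fy=5,interpolation=cv2.INTER_CUBIC)
c=cv2.resize(t['frame'][165:215,220:280],None,fx=5,fy=5,interpolation=cv2.INTER_CUBIC)
d=cv2.resize(s['frame'][225:275,235:295],None,fx=5,fy=5,interpolation=cv2.INTER_CUBIC)
cv2.imwrite('pics/c1.png',np.vstack([np.hstack([a,b])[...,::-1][:,:600],np.hstack([c,d])[:150*0+170,:600,::-1]])) 
cv2.imwrite('pics/c2.png',np.hstack([c,d])[...,::-1])
cv2.imwrite('pics/c1.png',np.hstack([a,b])[...,::-1])
E
```

```text
(array([ 0.56130646, -0.19426562]), (126.22404479980469, 47.45601272583008), 160.3238067626953)
(array([ 0.55995923, -0.19472893]), (123.95075225830078, 47.36886978149414), 160.39815521240234)
```

View pics/c1.png

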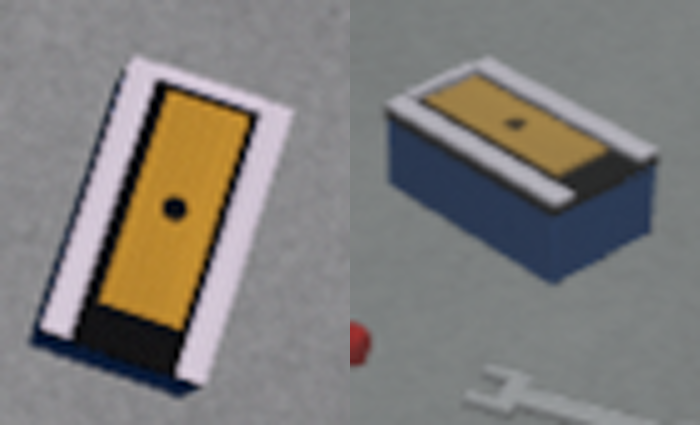

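View pics/c2.png

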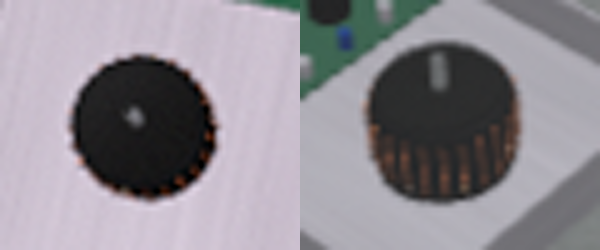

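Crops: the tray's open (black, bare) end faces the robot, near top-view pixel (385.5,212). The plate's hole is at (394.8,181.6). The stud's bright blob is at about (247,188.4) in the top view, and spans (262.4,235.6) at the tip to (263,242.8) at the foot in the side view.

```bash
python3 - <<'E'
from h import *
t=grab('top');s=grab('side')
pc,_,a=plate_pose(t,(360,140,430,225),.0625); 
print('edge',plane(t,(385.4,212),.06), 'hole top',plane(t,(394.8,181.6),.0625),'hole side',plane(s,(295+515/5,140+124/5),.0625))
e=plane(t,(385.4,212),.06)[:2]; print('edge->hole dist',np.linalg.norm(e-pc))
for n,f,(x0,y0,x1,y1) in (('top',t,(236,178,260,203)),('side',s,(250,232,276,252))):
    g=cv2.cvtColor(f['frame'],cv2.COLOR_RGB2GRAY)[y0:y1,x0:x1]
    k=np.zeros_like(g); cv2.circle(k,((x1-x0)//2,(y1-y0)//2),9,255,-1)
    m=((g>75)&(k>0)); ys,xs=np.nonzero(m); w=g[m].astype(float)
    c=(np.average(xs,weights=w)+x0,np.average(ys,weights=w)+y0); print(n,c,ys.min()+y0,ys.max()+y0,m.sum(),plane(f,c,.062)[:2])
print('side tip/foot',plane(s,(262.4,235.6),.073),plane(s,(263,242.8),.051))
# pan direction
print('pan', [plane(t,p,.036)[:2].round(3) for p in ((206,213),(280,226),(224,125))])
E
```

```text
edge [ 0.47761167 -0.16719826  0.06      ] hole top [ 0.56006908 -0.19478547  0.0625    ] hole side [ 0.35722812 -0.30051566  0.0625    ]
edge->hole dist 0.08796283259695117
top (np.float64(246.34195402298852), np.float64(187.941091954023)) 187 189 7 [0.54397413 0.2060849 ]
side (np.float64(262.221403812825), np.float64(238.23613518197573)) 233 242 24 [0.54469857 0.20441138]
side tip/foot [0.54220088 0.20584053 0.073     ] [0.54083508 0.20804892 0.051     ]
pan [array([0.48 , 0.319]), array([0.443, 0.116]), array([0.732, 0.28 ])]
```

Stud is at about (0.543, 0.206), the hole at (0.560, -0.1947), and edge to hole is about 87 mm, which matches the stated geometry. Next I close the fingers, go above the plate and press gently.

```bash
cat >> h.py <<'E'
def quat(d): r=np.radians(d)/2; return [np.cos(r),np.sin(r),0,0]
A=-19.6; U=np.array([np.cos(np.radians(A)),np.sin(np.radians(A))])
HOLE0=np.array([.5603,-.1947])
def F(n=5):
    v=[]
    for _ in range(n): env.hold(.02); v.append(monitor.sense()['contact_force'])
    return np.mean(v,0)
E
python3 - <<'E'
from h import *
env.close_gripper(20)
p=HOLE0+.030*U
Q=quat(A+180)
env.reach([*p,.12],Q)
env.movel([*p,.070],velocity=.08)
env.hold(.2); b=F(); np.save('b.npy',b); print('base',b, monitor.sense()['joints'].round(2))
hit=env.movel([*p,.0605],velocity=.008,guard=4)
f=F()-b; s=monitor.sense(); print(hit,f,s['position'],s['finger_gap'],s['clock'])
z=s['position'][2]
E
```

```text
base [ 0.15925859 -0.46443598 -0.21977377] [-0.52  0.68  1.36  0.    1.1  -1.75]
True [-0.91434464  0.71062638  5.88722729] [ 0.58853929 -0.20475691  0.06259082] -0.0011588999222658595 5.0417
```

```bash
python3 - <<'E'
from h import *
b=np.load('b.npy'); s=monitor.sense(); p=s['position'].copy(); z=p[2]; f0=(F()-b)[2]
zc=z
for _ in range(3):
    zc-=.0001; env.movel([p[0],p[1],zc],velocity=.005); f=(F()-b)[2]; print(round(zc*1e3,2),round(f,2))
    if f>7.2: break
p=p[:2]
for i in range(2):
    p=p-.003*U
    g=env.movel([*p,zc],velocity=.02,guard=7); f=F(3)-b; print(g,zc*1e3,f.round(2))
    zc+=np.clip((f[2]-8)*2e-5,-1e-4,1e-4)
np.save('st.npy',[*p,zc]); print(monitor.sense()['clock'],monitor.sense()['position'])
t=grab('top'); print(plate_pose(t,(355,140,430,235),.0625))
E
```

```text
62.49 4.51
62.39 5.32
62.29 5.91
False 62.29082376208 [-0.54  0.78  6.21]
False 62.254931613176986 [-0.36  0.13  6.66]
6.8583 [ 0.58297333 -0.20286188  0.06260229]Traceback (most recent call last):
  File "<stdin>", line 13, in <module>
  File "h.py", line 19, in plate_pose
    c=max(cs,key=cv2.contourArea)[:,0].astype(float)
      ~~~^^^^^^^^^^^^^^^^^^^^^^^^
ValueError: max() iterable argument is empty
```

```bash
python3 - <<'E'
from h import *
t=grab('top');s=grab('side')
a=t['frame'][130:250,340:460]; b=s['frame'][120:240,280:400]
cv2.imwrite('pics/d1.png',cv2.resize(np.hstack([a,b]),None,fx=3.2,fy=3.2,interpolation=cv2.INTER_CUBIC)[...,::-1])
E
```

```text
(no output)
```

View pics/d1.png

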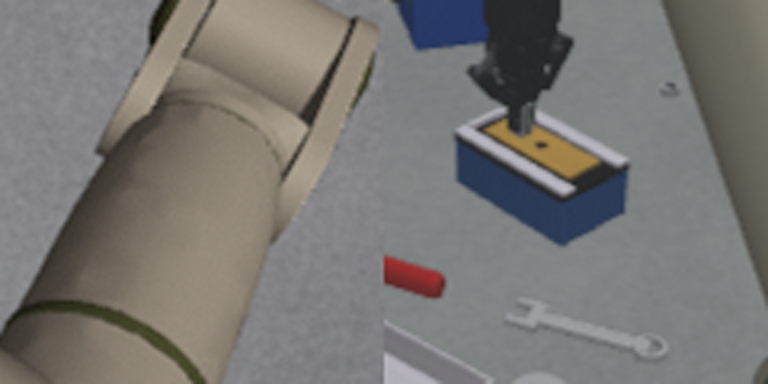

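The arm hides the plate in the top view. The side view shows the fingertip on the plate behind the hole, with the hole at about (329.4,165.3) and the front end visible. I'll track the front end in the side view while sliding.

```bash
cat >> h.py <<'E'
EDGE=HOLE0-.087*U
def front(f):
    m=plate_mask(f,(290,135,375,215)); cs,_=cv2.findContours(m,cv2.RETR_EXTERNAL,cv2.CHAIN_APPROX_NONE)
    c=max(cs,key=cv2.contourArea)[:,0]
    P=np.array([plane(f,p,.0625)[:2] for p in c]); return np.percentile((P-EDGE)@U,4)*1000  # mm inside edge
E
python3 - <<'E'
from h import *
b=np.load('b.npy'); *p,zc=np.load('st.npy'); p=np.array(p); p0=p.copy()
print('start front',front(grab('side')))
for i in range(5):
    f=F(3)-b; dz=np.clip((f[2]-8)*1.2e-4,-2e-4,2e-4); zc+=dz
    p=p-.004*U
    g=env.movel([*p,zc],velocity=.025,guard=8)
    print(g,f.round(2),round(zc*1e3,2),round(front(grab('side')),1))
    if g or f[2]>13: break
np.save('st.npy',[*p,zc]); print(monitor.sense()['clock'],(F()-b).round(2),(monitor.sense()['position'][:2]-HOLE0)@U)
E
```

```text
start front 18.735220949077394
False [0.21 0.15 6.81] 62.09 14.6
False [0.42 0.31 7.53] 62.03 10.4
False [0.19 0.36 7.71] 61.99 6.4
False [-0.24  0.65  7.76] 61.97 2.4
False [-0.06  0.77  7.82] 61.95 -1.8
9.1 [0.53 0.26 8.22] 0.004271968328216832
```

```bash
python3 - <<'E'
from h import *
b=np.load('b.npy'); *p,zc=np.load('st.npy'); p=np.array(p)
fr=-1.8
for i in range(9):
    f=F(3)-b; dz=np.clip((f[2]-8)*1.2e-4,-2e-4,2e-4); zc+=dz
    st=min(.005,(fr+40)/1000)
    if st<.0008: break
    p=p-st*U
    g=env.movel([*p,zc],velocity=.025,guard=8); fr=front(grab('side'))
    print(g,f.round(2),round(zc*1e3,2),round(fr,1))
    if g or f[2]>13: break
print((F()-b).round(2))
env.movel([*p,.10],velocity=.08); q=monitor.sense()['position']
env.movel([*(q[:2]+0*U),.16],velocity=.15); env.release()
f=grab('side','s2.png'); print(front(f),plate_pose(f,(290,135,375,215),.0625),EDGE,monitor.sense()['clock'])
a=f['frame'][120:240,280:400]
cv2.imwrite('pics/d2.png',cv2.resize(a,None,fx=5,fy=5,interpolation=cv2.INTER_CUBIC)[...,::-1])
E
```

```text
False [-0.22  0.28  8.55] 62.01 -4.5
False [-0.68  0.34  8.02] 62.01 -9.9
False [-0.56  0.41  8.14] 62.03 -14.1
False [-0.45  0.7   7.66] 61.99 -19.9
False [0.08 0.51 8.46] 62.05 -24.0
False [-0.35  0.89  8.09] 62.06 -29.0
False [0.27 0.34 8.34] 62.1 -34.3
False [-0.15  0.03  8.37] 62.14 -38.4
False [-0.92  0.38  7.62] 62.1 -40.2
[ 0.87 -0.16  7.19]
-40.204039923698176 (array([ 0.49788089, -0.17249289]), (125.23168182373047, 47.15886688232422), 160.55482482910156) [ 0.478341   -0.16551571] 15.225
```

View pics/d2.png

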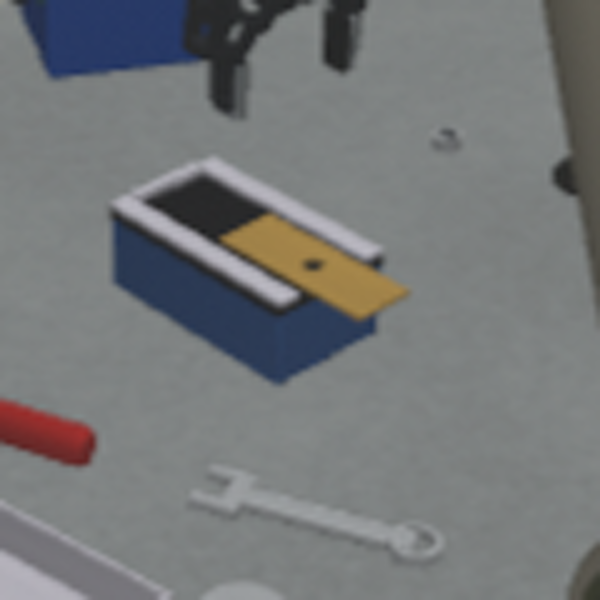

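The side view shows about 40 mm overhanging, with the hole near crop (313,264) and the plate straight. Next I grip the overhanging end and lift it.

```bash
python3 - <<'E'
from h import *
C=np.array([.4988,-.1728]); g=C-.047*U; Q=quat(A+180)
env.reach([*g,.14],Q)
env.movel([*g,.0415],velocity=.1,guard=6)
print(monitor.sense()['position'])
env.close_gripper(40); s=monitor.sense(); print(s['finger_gap'],s['gripper_force'],s['clock'])
env.movel([*g,.065],velocity=.03)
env.movel([*g,.15],velocity=.1)
s=monitor.sense(); print(s['finger_gap'],s['gripper_force'],s['contact_force'].round(2),s['clock'])
f=grab('side','s3.png')
a=f['frame'][60:220,270:430]
cv2.imwrite('pics/d3.png',cv2.resize(a,None,fx=3.5,fy=3.5,interpolation=cv2.INTER_CUBIC)[...,::-1])
E
```

```text
[ 0.45487145 -0.157236    0.04199678]
0.5206151183766202 40.294877886772156 17.2333
0.5181447487368936 40.8840948343277 [-0.41 -0.3  -1.78] 19.1667
```

View pics/d3.png

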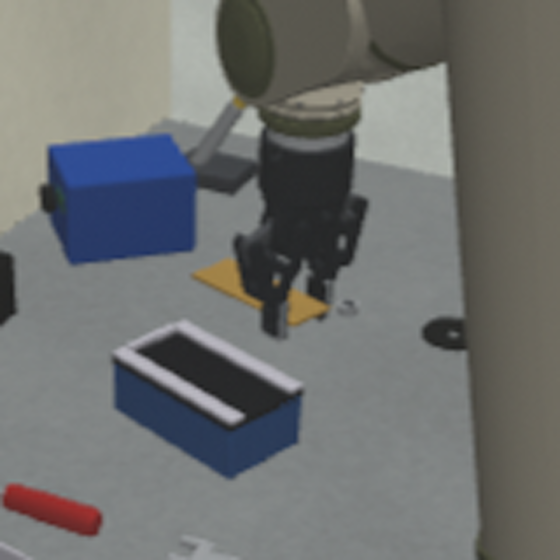

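The plate is held about level by its front end. Next I move it above the stud.

```bash
cat >> h.py <<'E'
B=-10.; W=np.array([np.cos(np.radians(B)),np.sin(np.radians(B))]); OFF=.0193
E
python3 - <<'E'
from h import *
g=np.array([.543,.206])-.047*W; Q=quat(B+180)
env.reach([*g,.15],Q); env.movel([*g,.085],velocity=.08); env.hold(.3)
s=monitor.sense(); print(s['position'],s['finger_gap'],s['gripper_force'],s['joints'].round(2),s['clock'])
f=grab('side');t=grab('top')
print(plate_pose(f,(200,170,330,280),.085+OFF),plate_pose(t,(200,130,320,260),.085+OFF))
a=f['frame'][180:280,210:310];b=t['frame'][130:230,200:300]
cv2.imwrite('pics/d4.png',cv2.resize(np.hstack([a,b]),None,fx=4,fy=4,interpolation=cv2.INTER_CUBIC)[...,::-1])
E
```

```text
[0.49680525 0.21420743 0.08523626] 0.5184908807282771 40.89023172855377 [ 0.19  0.51  1.63  0.    1.01 -1.21] 21.875
(array([0.50022488, 0.21140724]), (45.03117370605469, 39.91795349121094), 81.84689331054688) (array([0.57963068, 0.18252705]), (54.524620056152344, 21.348674774169922), 19.410207748413086)
```

View pics/d4.png

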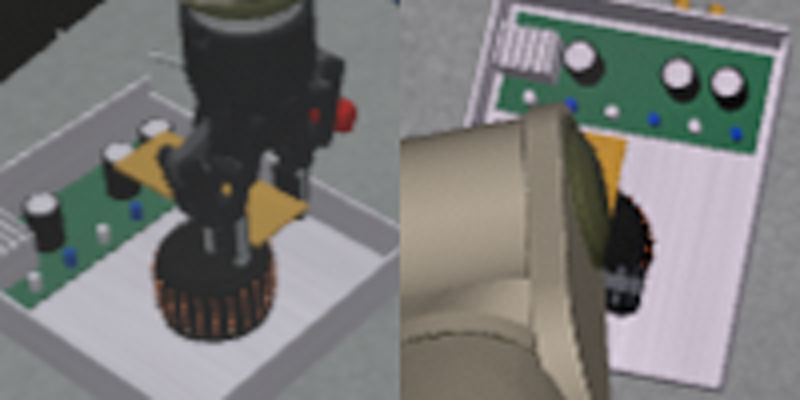

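The finger hides the hole in the side view. The plate's free end (left piece, around crop (160,165)) and its gripped end (right piece, around (280,210)) are both visible, so I'll join them into one rectangle. I'll also refine the stud with background-subtracted centroids from the initial frames.

```bash
cat >> h.py <<'E'
def plate_union(f,roi,z):
    m=plate_mask(f,roi); n,l,st,_=cv2.connectedComponentsWithStats(m)
    m=np.isin(l,[i for i in range(1,n) if st[i,4]>=25]); ys,xs=np.nonzero(m)
    P=np.array([plane(f,p,z)[:2] for p in zip(xs,ys)])*1000
    (cx,cy),(w,h),a=cv2.minAreaRect(P.astype(np.float32))
    if w<h: w,h,a=h,w,a+90
    return np.array([cx,cy]).round(1),(round(w,1),round(h,1)),round(a,1),[int(st[i,4]) for i in range(1,n)]
E
python3 - <<'E'
from h import *
t=grab('top');s=grab('side')
I={'top':cv2.imread('pics/top0.png',0).astype(float),'side':cv2.imread('pics/side0.png',0).astype(float)}
for n,f,(x0,y0,x1,y1) in (('top',t,(241,182,253,195)),('side',s,(257,230,269,249))):
    g=I[n][y0:y1,x0:x1]; w=np.clip(g-np.median(g)-15,0,None); 
    print(g.astype(int)) if n=='side' else 0
    Y,X=np.mgrid[y0:y1,x0:x1]; c=((w*X).sum()/w.sum(),(w*Y).sum()/w.sum()); print(n,c,plane(f,c,.062)[:2]*1e3)
for dz in (-.003,0,.003): print(plate_union(s,(235,205,295,245),monitor.sense()['position'][2]+OFF+dz))
E
```

```text
top (np.float64(246.53267326732674), np.float64(187.82178217821783)) [544.30050305 205.58016185]
[[168 172 171 170 170 171 171 172 173 173 173 172]
 [175 175 173 173 171 170 170 171 173 172 173 173]
 [176 175 174 174 173 172 170 170 170 171 172 173]
 [176 175 161 137 127 117 108 108 108 117 136 147]
 [127 113  91  74  66  58  52  52  52  60  75  81]
 [ 66  55  44  46  61  75  69  52  44  44  45  44]
 [ 44  43  44  53  90 110  90  57  44  43  44  44]
 [ 44  43  44  54  92 110  95  64  44  44  44  45]
 [ 44  43  44  49  88 107  95  66  43  44  43  45]
 [ 43  44  43  48  88 107 102  73  44  45  44  44]
 [ 44  44  43  44  87 107 104  75  45  44  45  46]
 [ 44  44  44  44  85 106 103  76  44  46  45  45]
 [ 44  44  45  45  68  88  85  62  44  44  45  44]
 [ 43  43  45  44  50  57  56  48  45  45  44  44]
 [ 44  44  45  44  45  45  44  44  44  44  45  45]
 [ 45  44  45  44  44  44  45  45  45  44  45  46]
 [ 46  46  43  44  45  44  44  44  44  44  45  44]
 [ 45  44  44  43  44  44  45  45  44  45  45  44]
 [ 44  44  45  45  44  44  44  44  44  44  44  43]]
side (np.float64(262.255985267035), np.float64(232.48518332496232)) [557.205925   185.80504743]
(array([543.8, 202.8]), (123.8, 47.1), 171.1, [111, 145, 5])
(array([541.6, 205.7]), (123.3, 46.9), 171.1, [111, 145, 5])
(array([539.4, 208.6]), (122.7, 46.7), 171.1, [111, 145, 5])
```

```bash
python3 - <<'E'
from h import *
s=grab('side')
I=cv2.imread('pics/side0.png',0).astype(float)[235:245,257:269]; w=np.clip(I-52,0,None); Y,X=np.mgrid[235:245,257:269]
c=((w*X).sum()/w.sum(),(w*Y).sum()/w.sum()); S=plane(s,c,.062)[:2]; print('stud side',c,S)
p=monitor.sense()['position'][:2]; d=S-plate_union(s,(235,205,295,245),monitor.sense()['position'][2]+OFF)[0]/1000; print('d',d)
p2=p+d; env.movel([*p2,.062],velocity=.05); env.hold(.3)
f=grab('side'); z=monitor.sense()['position'][2]; print(monitor.sense()['position'],plate_union(f,(235,205,295,265),z+OFF),monitor.sense()['contact_force'].round(2),monitor.sense()['clock'])
t=grab('top')
a=f['frame'][190:270,220:320];b=t['frame'][130:210,200:300]
cv2.imwrite('pics/d5.png',cv2.resize(np.hstack([a,b]),None,fx=4,fy=4,interpolation=cv2.INTER_CUBIC)[...,::-1])
E
```

```text
stud side (np.float64(262.1978221415608), np.float64(238.69872958257713)) [0.54375754 0.2059055 ]
d [0.00215754 0.0002055 ]
[0.49895296 0.21435639 0.06218633] (array([543.3, 205.5]), (125.6, 47.5), 169.8, [122, 5, 142]) [ 0.77  0.58 -1.64] 23.0833
```

View pics/d5.png

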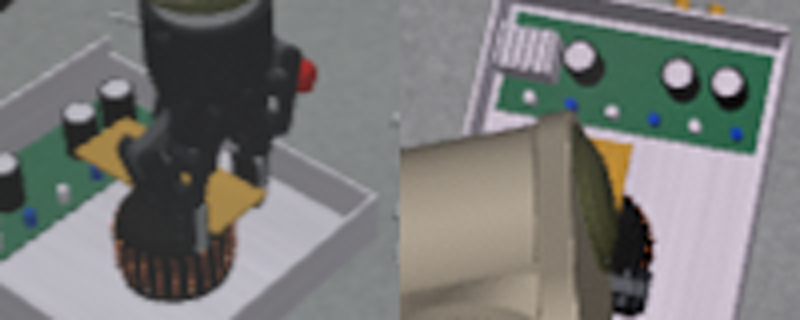

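The plate centre (543.3, 205.5) is within about 0.6 mm of the stud (543.8, 205.9), and the picture shows the plate level above the transformer. I lower it under a force guard.

```bash
python3 - <<'E'
from h import *
p=monitor.sense()['position'][:2]+[.0006,.0003]
env.movel([*p,.0615],velocity=.02)
b=F(); h=env.movel([*p,.040],velocity=.02,guard=3); print(h,monitor.sense()['position'],(F()-b).round(2),monitor.sense()['ft_torque'].round(3))
if not h:
    h=env.movel([*p,.0315],velocity=.008,guard=2.5); print(h,monitor.sense()['position'],(F()-b).round(2))
s=monitor.sense(); f=grab('side'); print(plate_union(f,(225,205,305,280),s['position'][2]+OFF),s['clock'])
E
```

```text
False [0.49963602 0.21468444 0.04015525] [-0.05  0.88  0.55] [ 0.     0.052 -0.035]
True [0.49949097 0.21465548 0.03296562] [0.44 0.37 6.27]
(array([544.1, 205. ]), (126.9, 46.9), 169.6, [124, 143, 3]) 25.675
```

The guard tripped at TCP z = 0.0330, exactly where the plate meets the pad, with no force on the way past the stud tip. Release, retreat and check.

```bash
python3 - <<'E'
from h import *
env.release(); env.hold(.2); p=monitor.sense()['position']
env.movel([p[0],p[1],.15],velocity=.08)
env.reach([.40,0.0,.25],quat(B+180)); env.hold(.3)
f=grab('side');t=grab('top')
for n,g,r in (('s',f,(225,205,305,280)),('t',t,(215,160,290,215))): print(n,plate_union(g,r,.05225))
print(monitor.sense()['clock'],monitor.sense()['contact_force'].round(2))
a=f['frame'][200:280,220:320];b=t['frame'][140:220,200:300]
cv2.imwrite('pics/d6.png',cv2.resize(np.hstack([a,b]),None,fx=4,fy=4,interpolation=cv2.INTER_CUBIC)[...,::-1])
E
```

```text
s (array([543.8, 205. ]), (124.9, 47.7), 170.1, [558])
t (array([544.4, 207.6]), (122.4, 48.6), 169.9, [738])
29.4333 [-0.25 -0.03 -0.17]
```

View pics/d6.png

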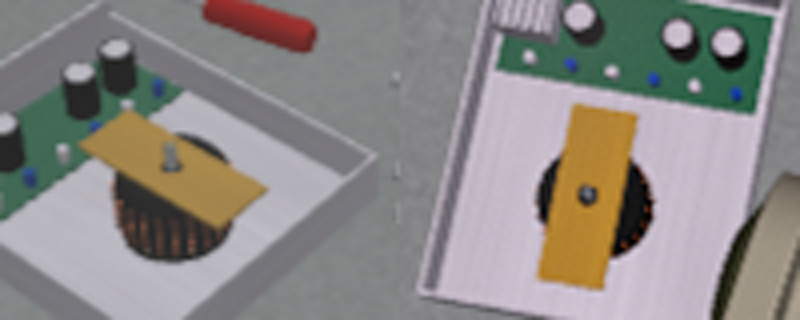

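Both views show the stud standing up through the hole (side crop (170,155), top crop (588,194)) and the plate lying flat on the pad.

```bash
python3 -c "
from h import *
print(job.hand_in())"
```

```text
the job is handed in; nothing more can be done
None
```

The clamp plate is threaded over the stud and lying flat on the transformer's rubber pad; the job was handed in at about 29 s, with a steady press of about 8 N and the loose parts left alone.

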